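Reassemble the two gas burners

TASK

The burner parts of the small gas hob have been washed and lie on the draining mat: put both burners back together. First set each aluminium flame crown, spigot down, in the burner body of its own size so that it sits fully home and level; only when both crowns are in, lay the matching black cap, boss down, on each crown so that it seats flat all round. The pan supports stay off for now, and leave the two jars and the soap bottle where they stand.

Things in the scene. Friction and masses are not known exactly. Their poses are not given: they have to be found in the camera images.
- hob: Fixed steel two-burner hob, 510 by 290 mm, 6 mm high, with two black knobs 24 mm high at its front edge. Origin: centre of its underside, on the counter; x along its length to its rear edge, z up. The two burner bodies stand 220 mm apart on its middle line; either may be the front one.
- burner_large: Large burner body fixed on the hob: open grey cup, outside 56 mm, inside 44 mm across, 18 mm high, inner floor 6 mm up. Origin: centre of its underside, on the hob's top; x to the hob's rear, z up. White igniter pin (22 mm high) and copper sensor (20), 6 mm thick, stand at x 38, y -8 and +8 mm; other sides clear. The large crown's ring rests on the rim: its origin is then 8 mm above this one.
- burner_small: Small burner body fixed on the hob: open grey cup, outside 41 mm, inside 32 mm across, 18 mm high, inner floor 6 mm up. Origin: centre of its underside, on the hob's top; x to the hob's rear, z up. White pin (22 mm high) and copper sensor (20), 6 mm thick, stand at x 29, y -8 and +8 mm. The small crown's ring rests on the rim: its origin is then 8 mm above this one.
- crown_large: Large flame crown, loose, aluminium, dark slots round the edge; upright on the mat (top 4 mm above the counter). Origin: centre of its underside, z up; round, any yaw. Spigot 37 mm across (33 at the foot), 10 mm high, goes in the cup; above it a ring 64 mm across, 10 to 28 mm up, to grip. Top recess 48 mm across, 13 deep, for the large cap's boss. About 0.14 kg.
- crown_small: Small flame crown, loose, aluminium, upright on the mat (top 4 mm above the counter): spigot 25 mm across (21 at the foot), 10 mm high, goes in the cup; above it a ring 46 mm across, 10 to 28 mm up, to grip. Top recess 32 mm across, 13 deep, for the small cap's boss. Origin: centre of its underside, z up; round, any yaw. About 0.07 kg.
- cap_large: Large burner cap, loose, black enamel, boss down on the mat. Origin: centre of the boss's underside, z up; round. Boss 40 mm across (36 at the foot), 8 mm high; above it a disc 68 mm across, 8 to 18 mm up, to grip (top 3 mm bevelled). Seated, the disc rests on the large crown, overhanging it by 2 mm; the cap's origin is then 20 mm above the crown's. About 0.2 kg.
- cap_small: Small burner cap, loose, black enamel, boss down on the mat. Origin: centre of the boss's underside, z up; round. Boss 25 mm across (21 at the foot), 8 mm high; above it a disc 48 mm across, 8 to 18 mm up, to grip (top 3 mm bevelled). Seated, the disc rests on the small crown, overhanging it by 1 mm; the cap's origin is then 20 mm above the crown's. About 0.1 kg.
- jar_white: White ceramic jar with a wooden lid, 76 mm across, 78 mm high; bystander. Origin: centre of its underside.
- jar_black: Black jar with a wooden lid, 76 mm across, 78 mm high; bystander. Origin: centre of its underside.
- soap: Green soap bottle with a white cap, 60 mm across, 150 mm high; bystander. Origin: centre of its underside.
Mind the look-alikes: they are no part of the job. What is shaped like the crown_small but purple or red is not meant.

How it is judged:
On the way, in this order (a step that is already met when the one before it is completed fails the run):
1. both crowns sit home and level, each in the burner body of its size, with neither cap on a crown yet (horizontal distance between crown_large and burner_large below 0.006 m and z of crown_large in the frame of burner_large between 0.005 and 0.011 m and angle between each of crown_large, crown_small's own z axis and vertical below 0.08 rad and horizontal distance between crown_small and burner_small below 0.006 m and z of crown_small in the frame of burner_small between 0.005 and 0.011 m and horizontal distance between each of cap_large, cap_small and crown_large above 0.05 m and horizontal distance between each of cap_large, cap_small and crown_small above 0.05 m), for 0.2 s.
2. each cap sits flat on the crown of its size (horizontal distance between crown_large and burner_large below 0.006 m and z of crown_large in the frame of burner_large between 0.005 and 0.011 m and angle between each of crown_large, crown_small, cap_large, cap_small's own z axis and vertical below 0.08 rad and horizontal distance between crown_small and burner_small below 0.006 m and z of crown_small in the frame of burner_small between 0.005 and 0.011 m and horizontal distance between cap_large and crown_large below 0.006 m and z of cap_large in the frame of crown_large between 0.017 and 0.023 m and horizontal distance between cap_small and crown_small below 0.006 m and z of cap_small in the frame of crown_small between 0.017 and 0.023 m), for 0.2 s.
At the end, for the whole second after the job is handed in: Each crown is in the burner body of its size (centres within 6 mm, height within 3 mm of fully home, tilted less than 0.08 rad) and each cap is on the crown of its size (same tolerances), all released and at rest (all of step 2 and linear speed of each of crown_large, crown_small, cap_large, cap_small below 0.02 m/s); the robot touches nothing.
It fails at once if the white jar is moved by more than 30 mm (distance of jar_white from where it was at the start of the episode above 0.03 m).
It fails at once if the black jar is moved by more than 30 mm (distance of jar_black from where it was at the start of the episode above 0.03 m).
It fails at once if the soap bottle is moved by more than 30 mm (distance of soap from where it was at the start of the episode above 0.03 m).
It also fails if it takes over 99 s, if anything falls off the work surface, if the arm or the gripper's body presses on something with over 40 N, if the wrist force passes 120 N, or if a joint passes its speed limit or range.

ROBOT

A 6-joint arm with a two-finger parallel gripper is mounted at the origin on the work surface. World frame = base frame: x ahead of the robot, y to its left, z up, the work surface at z = 0. Lengths are in m, angles in rad, forces in N, time in s.
With the tool pointing down it reaches from about 0.35 to 0.775 m from the base axis. Payload 5.5 kg.
Tool frame: the origin (TCP) lies midway between the tips of the shut fingers; the grasp point (between the pads) lies 19 mm behind it (env.hold_point_z is the distance from the TCP to the grasp point, in m); z points along the fingers, y is the line along which they close (so a half turn about z gives the same grasp; the last joint's range is limited). The gripper opens to 85 mm and grips with 20 to 120 N. Pads are 22 mm wide; open, the fingers measure 114 mm over their backs; the gripper's body (76 mm by 85 mm) begins 54 mm behind the grasp point. The pads swing forward as they close: fully open they stand 13 mm farther back than shut.
Start: joints at [1.055, 0.313, 0.046, 1.304, 0, 1.431], TCP at [0.211, 0.535, 0.231] pointing down, gripper open.
Joint ranges: [-2.76, 2.76], [-0.86, 1.69], [-1.03, 1.26], [-2.2, 2.34], [-1.47, 1.5], [-3.14, 3.14]. Speed limits (rad/s): [2.57, 2.57, 3.14, 3.14, 3.14, 3.14].

INTERFACE

Orientations are given as a unit quaternion [w, x, y, z].
In Python, from workcell import env, read_camera gives the robot as it stands. The module is installed in compiled form; this text tells all that it offers.
- The arm moves only by the tool carry_out, never from a script. Its argument "moves" is a list of rows, each an object of numbers: "tx", "ty", "tz": the shift along the world's x, y, z in cm; "wx", "wy", "wz": the turn, a rotation vector about the world's x, y, z in rad; "claw": the closure, from -1 (fully open) to 1 (shut). A call has 1 to 8 rows; each row shifts and turns the commanded pose from where the row before left it; what a row does not reach is not made up. A row lasts 1/8 s, in which the tool goes at most 62.5 mm and 10.7 degrees, less where a joint would pass 70% of its speed; a pose out of reach is approached as far as the arm can. A call is refused whole if a number of a shift passes 6.25 or a number of a turn 0.188, either way. A call with a gripper value outside its range is refused whole. The fingers move at their own pace and stop on an object; "newtons" is the grip in N (left out, the last holds). Time passes only in rows, so rows that do not move let the fingers close. It gives the time, the measured TCP pose, the force, the opening and the grip force at its end, in the units of the state.
- env.get_state(): the state, without advancing time (a new reading comes with each control period).
- read_camera(name): name is "side" or "top"; returns a dict with "image" (400x640x3 uint8, blue, green, red), "z_map" (400x640 float32, m along the optical axis (not along the pixel's ray), 0 where there is no reading), "fx", "fy", "cx", "cy" (pixels), "camera_from_world" (4x4, takes a point from world to camera coordinates). Camera axes: x right, y down, z forward; pixel columns grow to the right and rows downward; lengths in m; the calibration is good to about 2 mm. A picture is of the moment at which its call begins.
- env.hand_in(): hands the job in; it is judged then, once.
The state is a dict: "clock": time; "joint_pos": joint angles; "qvel": joint speeds; "tau": joint torques, N m; "tcp_pos": TCP position; "orientation": TCP orientation; "wrist_force": force on the tool from outside, world axes, zero at the start; "ft_torque": the same for the moment, N m; "finger_gap": finger opening in m; "grip_force": force on a finger pad.
Only numpy, scipy, OpenCV 4.12 (cv2) and the standard library are available. Lean on these libraries where they do the work, as an engineer would, in place of code of your own. Each camera call takes 0.05 s, during which the arm holds its last target. There are 200 camera calls.

## Working session

There is one attempt and no reset: what is moved stays moved. The work goes in short steps, Python scripts to look and compute and a tool call to move; the robot and the scene stay as the last step left them, time stands still between calls to the robot, and variables do not carry over. Pictures are saved under pics/ and viewed, at most 14 in all, crops included, and the job is handed in when it is done.

Besides the shell and the picture viewer there is one more tool, called after ">>>" as name(argument=value, ...), one argument or row to a line, values as JSON. carry_out: Moves the arm, as the interface text tells. Its arguments: {"type":"object","properties":{"moves":{"type":"array","items":{"type":"object","properties":{"tx":{"type":"number"},"ty":{"type":"number"},"tz":{"type":"number"},"wx":{"type":"number"},"wy":{"type":"number"},"wz":{"type":"number"},"claw":{"type":"number"}}}},"newtons":{"type":"number"}},"required":["moves"]}

```bash
mkdir -p pics
cat > h.py <<'E'
import numpy as np, cv2
from workcell import env, read_camera
def snap(n,save=None):
    c=read_camera(n)
    if save: cv2.imwrite('pics/'+save,c['image'])
    return c
def world(c,u,v,z=None):
    """pixel -> world, by depth map (z None) or by intersecting plane at height z"""
    T=np.linalg.inv(c['camera_from_world'])
    r=np.array([(u-c['cx'])/c['fx'],(v-c['cy'])/c['fy'],1])
    if z is None:
        p=c['z_map'][int(round(v)),int(round(u))]*r
        return T[:3,:3]@p+T[:3,3]
    d=T[:3,:3]@r
    return T[:3,3]+d*(z-T[2,3])/d[2]
def crop(c,u0,v0,u1,v1,s,name):
    cv2.imwrite('pics/'+name,cv2.resize(c['image'][v0:v1,u0:u1],None,fx=s,fy=s,interpolation=cv2.INTER_CUBIC))
E
python3 - <<'E'
from h import *
import pickle
a=snap('top','top0.png');b=snap('side','side0.png')
pickle.dump((a,b),open('c0.pkl','wb'))
for c in(a,b): print(np.linalg.inv(c['camera_from_world']).round(3),c['fx'])
print(env.get_state(),env.hold_point_z)
E
```

```text
[[-0.003 -0.997  0.078  0.565]
 [-1.     0.004  0.015 -0.061]
 [-0.015 -0.078 -0.997  0.98 ]
 [ 0.     0.     0.     1.   ]] 380.74526686303665
[[-0.998 -0.024  0.052  0.541]
 [-0.057  0.5   -0.864  1.069]
 [-0.005 -0.865 -0.501  0.707]
 [ 0.     0.     0.     1.   ]] 511.3989927957047
{'clock': 0.1, 'joint_pos': array([ 1.05539977e+00,  3.13930844e-01,  4.50884791e-02,  1.30359874e+00,
       -3.91874912e-06,  1.43120136e+00]), 'qvel': array([ 0.00176059, -0.00135202,  0.00166864, -0.00033132, -0.00021241,
        0.00128531]), 'tau': array([ 2.27719371e-03, -4.81724489e+01,  2.99244547e+01,  1.27287424e-02,
       -1.10784531e-04, -2.44362457e-05]), 'tcp_pos': array([0.21081558, 0.53446871, 0.23049321]), 'orientation': array([-2.62684665e-04,  1.86796990e-01,  9.82398192e-01, -7.79308970e-04]), 'wrist_force': array([-0.5852312 ,  0.57193184,  0.32640157]), 'ft_torque': array([-0.01256972,  0.01257188, -0.02345579]), 'grip_force': 0.0, 'finger_gap': 0.0849057746285335} 0.0187
```

View pics/top0.png

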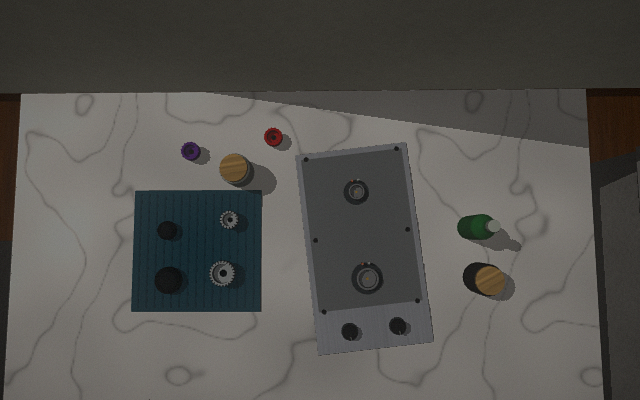

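View pics/side0.png

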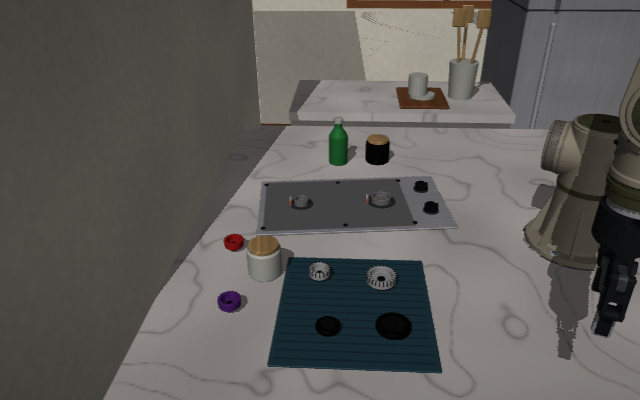

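Top view: the bright aluminium crowns are at (229,220), small, and (222,273), large. The black caps are at (167,230) and (168,280), and the cups at (356,191), small, and (367,278), large. The crown_small look-alikes are purple (191,151) and red (273,137). The aluminium one on the mat at (229,220) fits the description. I'll confirm it in a crop and measure with depth from both views.

Run:
```python
from h import *
import pickle
a,b=pickle.load(open('c0.pkl','rb'))
i1=cv2.resize(a['image'][180:310,140:260],None,fx=4,fy=4,interpolation=cv2.INTER_CUBIC)
i2=cv2.resize(a['image'][170:300,325:405],None,fx=4,fy=4,interpolation=cv2.INTER_CUBIC)
cv2.imwrite('pics/crop1.png',np.hstack([i1,i2]))
i1=cv2.resize(b['image'][250:350,280:430],None,fx=4,fy=4,interpolation=cv2.INTER_CUBIC)
i2=cv2.resize(b['image'][180:220,280:430],None,fx=4,fy=4,interpolation=cv2.INTER_CUBIC)
cv2.imwrite('pics/crop2.png',np.vstack([i1,i2]))
def cloud(c):
    v,u=np.mgrid[:400,:640];z=c['z_map']
    p=np.stack([(u-c['cx'])/c['fx']*z,(v-c['cy'])/c['fy']*z,z],-1)
    T=np.linalg.inv(c['camera_from_world']); return p@T[:3,:3].T+T[:3,3]
A,B=cloud(a),cloud(b)
items=dict(crS=(229,220,.026),crL=(222,273,.035),cpS=(167,230,.027),cpL=(168,280,.037),cuS=(356,191,.024),cuL=(367,278,.031))
for n,(u,v,r) in items.items():
    c0=world(a,u,v,.025)[:2]
    for nm,P,cam in(('top',A,a),('side',B,b)):
        Q=P[cam['z_map']>0]; Q=Q[(np.hypot(*(Q[:,:2]-c0).T)<r+.015)]
        base=np.percentile(Q[:,2],15); top=np.percentile(Q[:,2],97)
        H=Q[Q[:,2]>top-.005]
        cc,rr=cv2.minEnclosingCircle((H[:,:2]*1000).astype(np.float32))
        print(n,nm,c0.round(4),'base',base.round(4),'top',top.round(4),'circ',np.round(cc,1),round(rr,1),'box',(1000*(H[:,:2].min(0)+H[:,:2].max(0))/2).round(1),len(H))
```

```text
crS top [0.6059 0.1758] base 0.0025 top 0.0333 circ [607.6 174.7] 23.4 box [608.2 175.2] 139
crS side [0.6059 0.1758] base 0.0044 top 0.0341 circ [606.6 177.8] 25.4 box [606.5 177.8] 157
crL top [0.4739 0.1912] base 0.0024 top 0.0329 circ [474.  190.4] 32.3 box [473.2 190.8] 237
crL side [0.4739 0.1912] base 0.0047 top 0.0346 circ [469.6 193.3] 36.0 box [472.9 193.3] 254
cpS top [0.5812 0.332 ] base 0.0023 top 0.0233 circ [580.9 335.2] 24.2 box [581.3 334.1] 260
cpS side [0.5812 0.332 ] base 0.0045 top 0.025 circ [578.9 339.6] 24.3 box [579.9 339.7] 337
cpL top [0.4568 0.326 ] base 0.0023 top 0.0239 circ [457.3 328.4] 34.1 box [456.3 328.3] 517
cpL side [0.4568 0.326 ] base 0.0047 top 0.0251 circ [454.6 333. ] 34.0 box [454.3 333.4] 678
cuS top [ 0.6779 -0.1442] base 0.0055 top 0.0248 circ [ 683.4 -145.1] 26.0 box [ 683.3 -145.6] 89
cuS side [ 0.6779 -0.1442] base 0.0075 top 0.0267 circ [ 682.8 -141.6] 26.8 box [ 682.7 -142.6] 66
cuL top [ 0.4612 -0.1691] base 0.0054 top 0.0248 circ [ 466.8 -170. ] 33.9 box [ 467.2 -170.6] 151
cuL side [ 0.4612 -0.1691] base 0.0079 top 0.0262 circ [ 465.  -165.2] 33.9 box [ 465.5 -168.4] 109
```

View pics/crop1.png

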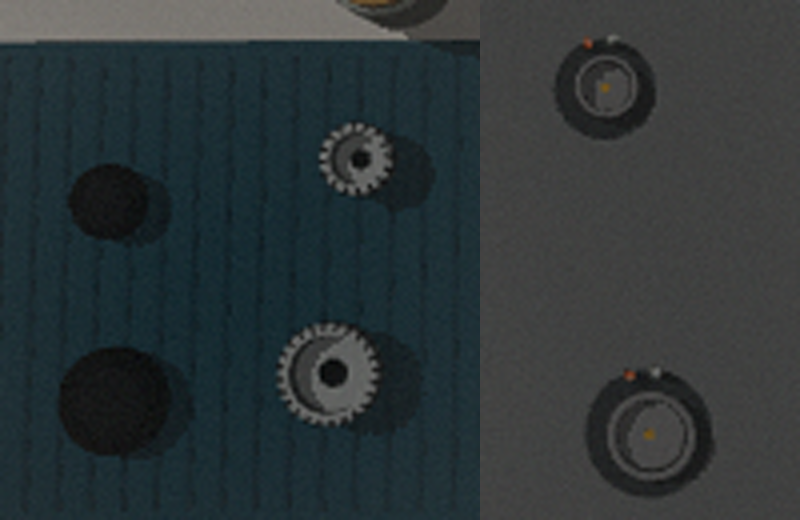

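View pics/crop2.png

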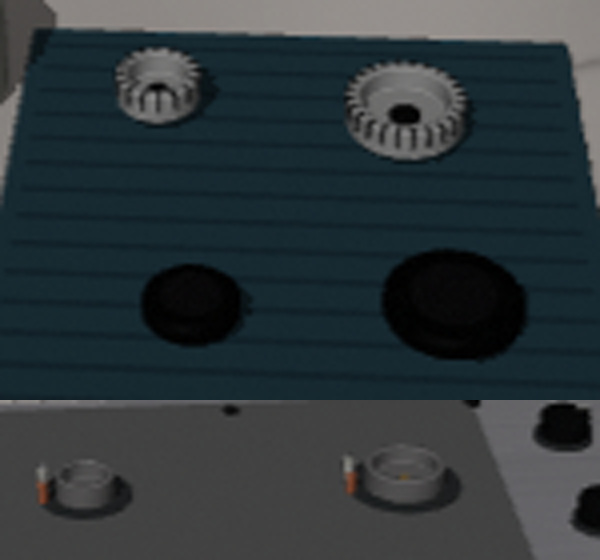

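The crop confirms the aluminium crown_small at (229,220), and the large crown at (222,273). The igniter pins are on the +x side of both cups. Next I measure by rim outlines in both views.

Run:
```python
from h import *
import pickle
a,b=pickle.load(open('c0.pkl','rb'))
o=lambda x:(x+.5)/4-.5
T=dict(crS=(140+o(356),180+o(159),.032),crL=(140+o(328),180+o(374),.032),cpS=(140+o(109),180+o(202),.018),cpL=(140+o(113),180+o(401),.018),cuS=(325+o(125),170+o(87),.024),cuL=(325+o(171),170+o(436),.024))
S=dict(crS=(280+o(157),250+o(74)),crL=(280+o(407),250+o(97)),cpS=(280+o(191),250+o(300)),cpL=(280+o(454),250+o(300)),cuS=(280+o(84),180+o(69)),cuL=(280+o(405),180+o(61)))
def P(c): 
    K=np.array([[c['fx'],0,c['cx']],[0,c['fy'],c['cy']],[0,0,1]]);return K@c['camera_from_world'][:3]
for k,(u,v,z) in T.items():
    us,vs=S[k]
    X=cv2.triangulatePoints(P(a),P(b),np.array([[u],[v]]),np.array([[us],[vs]]));X=(X[:3]/X[3]).ravel()
    print(k,'top',(1000*world(a,u,v,z)).round(1),'side',(1000*world(b,us,vs,z)).round(1),'tri',(1000*X).round(1), 'reach',np.hypot(*X[:2]).round(3))
```

```text
crS top [607.1 175.   32. ] side [605.8 178.   32. ] tri [606.4 175.4  30.1] reach 0.631
crL top [474.2 190.3  32. ] side [471.1 191.6  32. ] tri [472.1 190.5  31.1] reach 0.509
cpS top [581.  335.2  18. ] side [579.3 336.7  18. ] tri [580.  335.6  17. ] reach 0.67
cpL top [456.3 329.2  18. ] side [453.6 330.3  18. ] tri [454.5 329.5  17.1] reach 0.561
cuS top [ 677. -144.   24.] side [ 677.5 -151.6   24. ] tri [ 676.6 -143.6   28.5] reach 0.692
cuL top [ 459.5 -170.1   24. ] side [ 457.2 -173.4   24. ] tri [ 458.3 -169.9   25.8] reach 0.489
```

Heights and reaches check out, and the cup spacing comes to 219.6 mm against 220. Moving over the large crown with the fingers turned to close along world y.

>>> carry_out(
  moves=[
    {"tx":3.27,"ty":-4.3,"wz":0.05,"claw":-1},
    {"tx":3.27,"ty":-4.3,"wz":0.05,"claw":-1},
    {"tx":3.27,"ty":-4.3,"wz":0.05,"claw":-1},
    {"tx":3.27,"ty":-4.3,"wz":0.05,"claw":-1},
    {"tx":3.27,"ty":-4.3,"wz":0.05,"claw":-1},
    {"tx":3.27,"ty":-4.3,"wz":0.05,"claw":-1},
    {"tx":3.27,"ty":-4.3,"wz":0.05,"claw":-1},
    {"tx":3.27,"ty":-4.3,"wz":0.03,"claw":-1},
  ],
  newtons=30,
)

```text
invalid input at $.moves[0]: expected keys tx, ty, tz, wx, wy, wz, claw
```

>>> carry_out(
  moves=[
    {"tx":3.27,"ty":-4.3,"tz":0,"wx":0,"wy":0,"wz":0.05,"claw":-1},
    {"tx":3.27,"ty":-4.3,"tz":0,"wx":0,"wy":0,"wz":0.05,"claw":-1},
    {"tx":3.27,"ty":-4.3,"tz":0,"wx":0,"wy":0,"wz":0.05,"claw":-1},
    {"tx":3.27,"ty":-4.3,"tz":0,"wx":0,"wy":0,"wz":0.05,"claw":-1},
    {"tx":3.27,"ty":-4.3,"tz":0,"wx":0,"wy":0,"wz":0.05,"claw":-1},
    {"tx":3.27,"ty":-4.3,"tz":0,"wx":0,"wy":0,"wz":0.05,"claw":-1},
    {"tx":3.27,"ty":-4.3,"tz":0,"wx":0,"wy":0,"wz":0.05,"claw":-1},
    {"tx":3.27,"ty":-4.3,"tz":0,"wx":0,"wy":0,"wz":0.03,"claw":-1},
  ],
  newtons=30,
)

```text
clock: 1.1
tcp_pos: [0.4733, 0.1893, 0.2311]
orientation: [-0.0, -0.003, 1.0, 0.0]
wrist_force: [0.8, 0.8, 0.2]
finger_gap: 0.0853
grip_force: 0.0
```

>>> carry_out(
  moves=[
    {"tx":-0.05,"ty":0.1,"tz":-5,"wx":0,"wy":0,"wz":0,"claw":-1},
    {"tx":0,"ty":0,"tz":-5,"wx":0,"wy":0,"wz":0,"claw":-1},
    {"tx":0,"ty":0,"tz":-4,"wx":0,"wy":0,"wz":0,"claw":-1},
    {"tx":0,"ty":0,"tz":-3,"wx":0,"wy":0,"wz":0,"claw":-1},
    {"tx":0,"ty":0,"tz":-2.4,"wx":0,"wy":0,"wz":0,"claw":-1},
    {"tx":0,"ty":0,"tz":-2,"wx":0,"wy":0,"wz":0,"claw":-1},
    {"tx":0,"ty":0,"tz":-1,"wx":0,"wy":0,"wz":0,"claw":-1},
    {"tx":0,"ty":0,"tz":0,"wx":0,"wy":0,"wz":0,"claw":-1},
  ],
)

```text
clock: 2.1
tcp_pos: [0.4715, 0.1917, 0.0067]
orientation: [-0.001, -0.002, 1.0, -0.0]
wrist_force: [0.6, -0.2, -0.6]
finger_gap: 0.0854
grip_force: 0.0
```

>>> carry_out(
  moves=[
    {"tx":0,"ty":0,"tz":0,"wx":0,"wy":0,"wz":0,"claw":0},
    {"tx":0,"ty":0,"tz":0,"wx":0,"wy":0,"wz":0,"claw":1},
    {"tx":0,"ty":0,"tz":0,"wx":0,"wy":0,"wz":0,"claw":1},
    {"tx":0,"ty":0,"tz":0,"wx":0,"wy":0,"wz":0,"claw":1},
    {"tx":0,"ty":0,"tz":0,"wx":0,"wy":0,"wz":0,"claw":1},
  ],
)

```text
clock: 2.72
tcp_pos: [0.473, 0.1921, 0.0085]
orientation: [0.001, -0.002, 1.0, 0.0]
wrist_force: [-0.3, -0.7, 5.8]
finger_gap: 0.0635
grip_force: 33.0
```

>>> carry_out(
  moves=[
    {"tx":0,"ty":0,"tz":2,"wx":0,"wy":0,"wz":0,"claw":1},
    {"tx":0,"ty":0,"tz":5,"wx":0,"wy":0,"wz":0,"claw":1},
    {"tx":-0.2,"ty":-5,"tz":2,"wx":0,"wy":0,"wz":0,"claw":1},
    {"tx":-0.2,"ty":-5,"tz":0,"wx":0,"wy":0,"wz":0,"claw":1},
    {"tx":-0.2,"ty":-5,"tz":0,"wx":0,"wy":0,"wz":0,"claw":1},
    {"tx":-0.2,"ty":-5,"tz":0,"wx":0,"wy":0,"wz":0,"claw":1},
    {"tx":-0.2,"ty":-5,"tz":0,"wx":0,"wy":0,"wz":0,"claw":1},
    {"tx":-0.2,"ty":-5,"tz":0,"wx":0,"wy":0,"wz":0,"claw":1},
  ],
)

```text
clock: 3.72
tcp_pos: [0.46, -0.1097, 0.0976]
orientation: [0.0, -0.002, 1.0, -0.0]
wrist_force: [0.8, 0.9, -1.5]
finger_gap: 0.0631
grip_force: 33.8
```

>>> carry_out(
  moves=[
    {"tx":-0.2,"ty":-4,"tz":0,"wx":0,"wy":0,"wz":0,"claw":1},
    {"tx":0,"ty":-2.2,"tz":-1.5,"wx":0,"wy":0,"wz":0,"claw":1},
    {"tx":0,"ty":0,"tz":-2,"wx":0,"wy":0,"wz":0,"claw":1},
    {"tx":0,"ty":0,"tz":-1,"wx":0,"wy":0,"wz":0,"claw":1},
    {"tx":0,"ty":0,"tz":0,"wx":0,"wy":0,"wz":0,"claw":1},
    {"tx":0,"ty":0,"tz":0,"wx":0,"wy":0,"wz":0,"claw":1},
  ],
)

```text
clock: 4.47
tcp_pos: [0.4586, -0.1699, 0.0529]
orientation: [0.0, -0.002, 1.0, -0.0]
wrist_force: [1.8, -0.0, -1.2]
finger_gap: 0.0629
grip_force: 33.8
```

Run:
```python
from h import *
a=snap('top');b=snap('side')
s=env.get_state();print(s['tcp_pos'],s['finger_gap'])
i1=cv2.resize(a['image'][230:320,310:430],None,fx=4,fy=4,interpolation=cv2.INTER_CUBIC)
i2=cv2.resize(b['image'][150:240,330:430],None,fx=4,fy=4,interpolation=cv2.INTER_CUBIC)[:, :320]
cv2.imwrite('pics/hL.png',np.hstack([i1,i2]))
```

```text
[ 0.45878745 -0.1700724   0.05307   ] 0.0628086998895017
```

View pics/hL.png

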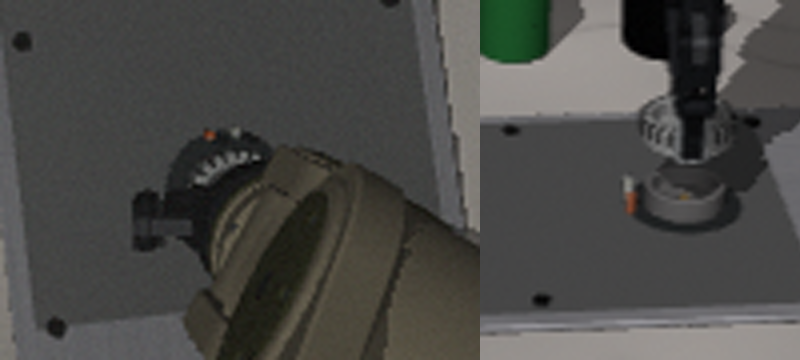

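The crown hangs over the cup: in the side crop the ring spans u 639–735 and the cup 646–724, so the centres agree within about 1 mm. Lowering.

>>> carry_out(
  moves=[
    {"tx":0,"ty":0,"tz":-1,"wx":0,"wy":0,"wz":0,"claw":1},
    {"tx":0,"ty":0,"tz":-1,"wx":0,"wy":0,"wz":0,"claw":1},
    {"tx":0,"ty":0,"tz":-0.5,"wx":0,"wy":0,"wz":0,"claw":1},
    {"tx":0,"ty":0,"tz":-0.3,"wx":0,"wy":0,"wz":0,"claw":1},
    {"tx":0,"ty":0,"tz":0,"wx":0,"wy":0,"wz":0,"claw":1},
  ],
)

```text
clock: 5.2
tcp_pos: [0.458, -0.17, 0.024]
orientation: [-0.0, -0.002, 1.0, 0.0]
wrist_force: [-0.1, 0.5, -1.6]
finger_gap: 0.0629
grip_force: 33.8
```

>>> carry_out(
  moves=[
    {"tx":0,"ty":0,"tz":-0.2,"wx":0,"wy":0,"wz":0,"claw":1},
    {"tx":0,"ty":0,"tz":-0.2,"wx":0,"wy":0,"wz":0,"claw":1},
    {"tx":0,"ty":0,"tz":-0.2,"wx":0,"wy":0,"wz":0,"claw":1},
    {"tx":0,"ty":0,"tz":0,"wx":0,"wy":0,"wz":0,"claw":1},
  ],
)

```text
clock: 5.7
tcp_pos: [0.4583, -0.1702, 0.0186]
orientation: [0.0, -0.002, 1.0, -0.0]
wrist_force: [-1.1, 0.5, 1.7]
finger_gap: 0.0631
grip_force: 34.0
```

>>> carry_out(
  moves=[
    {"tx":0,"ty":0,"tz":-0.1,"wx":0,"wy":0,"wz":0,"claw":1},
    {"tx":0,"ty":0,"tz":0,"wx":0,"wy":0,"wz":0,"claw":1},
    {"tx":0,"ty":0,"tz":0,"wx":0,"wy":0,"wz":0,"claw":-1},
    {"tx":0,"ty":0,"tz":0,"wx":0,"wy":0,"wz":0,"claw":-1},
    {"tx":0,"ty":0,"tz":0,"wx":0,"wy":0,"wz":0,"claw":-1},
    {"tx":0,"ty":0,"tz":0,"wx":0,"wy":0,"wz":0,"claw":-1},
  ],
)

```text
clock: 6.45
tcp_pos: [0.4581, -0.1701, 0.0171]
orientation: [-0.0, -0.002, 1.0, 0.0]
wrist_force: [0.6, 0.6, 0.2]
finger_gap: 0.0855
grip_force: 0.0
```

>>> carry_out(
  moves=[
    {"tx":0,"ty":0,"tz":2,"wx":0,"wy":0,"wz":0,"claw":-1},
    {"tx":0,"ty":0,"tz":5,"wx":0,"wy":0,"wz":0,"claw":-1},
    {"tx":0,"ty":0,"tz":5,"wx":0,"wy":0,"wz":0,"claw":-1},
    {"tx":2,"ty":5.5,"tz":0,"wx":0,"wy":0,"wz":0,"claw":-1},
    {"tx":2.5,"ty":5.5,"tz":0,"wx":0,"wy":0,"wz":0,"claw":-1},
    {"tx":2.5,"ty":5.5,"tz":0,"wx":0,"wy":0,"wz":0,"claw":-1},
    {"tx":2.5,"ty":5.5,"tz":0,"wx":0,"wy":0,"wz":0,"claw":-1},
    {"tx":2.5,"ty":5.5,"tz":0,"wx":0,"wy":0,"wz":0,"claw":-1},
  ],
)

```text
clock: 7.45
tcp_pos: [0.5788, 0.1068, 0.1372]
orientation: [0.0, -0.002, 1.0, -0.0]
wrist_force: [0.9, -1.0, 1.2]
finger_gap: 0.0852
grip_force: 0.0
```

>>> carry_out(
  moves=[
    {"tx":2.7,"ty":5,"tz":0,"wx":0,"wy":0,"wz":0,"claw":-1},
    {"tx":0,"ty":1.7,"tz":0,"wx":0,"wy":0,"wz":0,"claw":-1},
    {"tx":0,"ty":0,"tz":0,"wx":0,"wy":0,"wz":0,"claw":-1},
    {"tx":0,"ty":0,"tz":0,"wx":0,"wy":0,"wz":0,"claw":-1},
  ],
)

```text
clock: 7.95
tcp_pos: [0.6045, 0.1706, 0.1372]
orientation: [-0.0, -0.002, 1.0, -0.0]
wrist_force: [-0.4, -0.1, 0.4]
finger_gap: 0.0855
grip_force: 0.0
```

Run:
```python
from h import *
a=snap('top');b=snap('side')
s=env.get_state();print(s['tcp_pos'],s['finger_gap'])
i1=cv2.resize(a['image'][240:315,320:420],None,fx=4,fy=4,interpolation=cv2.INTER_CUBIC)
i2=cv2.resize(b['image'][165:240,330:430],None,fx=4,fy=4,interpolation=cv2.INTER_CUBIC)
cv2.imwrite('pics/sL.png',np.hstack([i1,i2]))
```

```text
[0.60484265 0.17028901 0.13754419] 0.0854034165054991
```

View pics/sL.png

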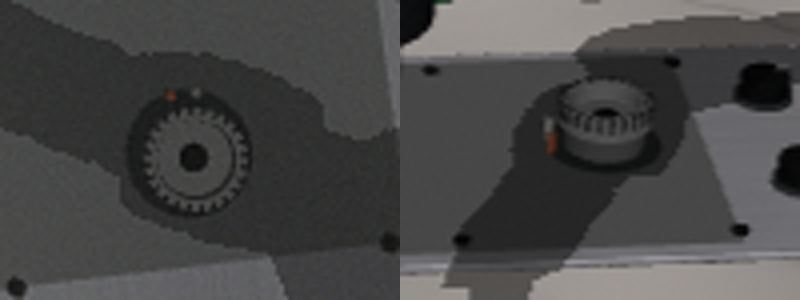

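The crown is seated level and centred in the cup: ring centre at about (196,159) in the left crop. Now the small crown.

>>> carry_out(
  moves=[
    {"tx":0.15,"ty":0.55,"tz":-3,"wx":0,"wy":0,"wz":0,"claw":-1},
    {"tx":0,"ty":0,"tz":-4,"wx":0,"wy":0,"wz":0,"claw":-1},
    {"tx":0,"ty":0,"tz":-3,"wx":0,"wy":0,"wz":0,"claw":-1},
    {"tx":0,"ty":0,"tz":-1.6,"wx":0,"wy":0,"wz":0,"claw":-1},
    {"tx":0,"ty":0,"tz":-1,"wx":0,"wy":0,"wz":0,"claw":-1},
    {"tx":0,"ty":0,"tz":0,"wx":0,"wy":0,"wz":0,"claw":-1},
  ],
)

```text
clock: 8.8
tcp_pos: [0.6068, 0.1771, 0.0114]
orientation: [-0.0, -0.002, 1.0, 0.0]
wrist_force: [-0.5, -0.8, 0.4]
finger_gap: 0.0851
grip_force: 0.0
```

>>> carry_out(
  moves=[
    {"tx":0,"ty":0,"tz":0,"wx":0,"wy":0,"wz":0,"claw":0},
    {"tx":0,"ty":0,"tz":0,"wx":0,"wy":0,"wz":0,"claw":1},
    {"tx":0,"ty":0,"tz":0,"wx":0,"wy":0,"wz":0,"claw":1},
    {"tx":0,"ty":0,"tz":0,"wx":0,"wy":0,"wz":0,"claw":1},
    {"tx":0,"ty":0,"tz":0,"wx":0,"wy":0,"wz":0,"claw":1},
  ],
)

```text
clock: 9.43
tcp_pos: [0.6075, 0.1776, 0.0126]
orientation: [0.001, -0.002, 1.0, 0.0]
wrist_force: [-1.5, -0.7, 6.5]
finger_gap: 0.0446
grip_force: 30.8
```

Run:
```python
from h import *
a=snap('top')
print(world(a,320+(196.5)/4-.5,240+159.5/4-.5,.042), env.get_state()['tcp_pos'])
```

```text
[ 0.45969131 -0.17107349  0.042     ] [0.60749338 0.17761863 0.0125756 ]
```

>>> carry_out(
  moves=[
    {"tx":0,"ty":0,"tz":2,"wx":0,"wy":0,"wz":0,"claw":1},
    {"tx":0,"ty":0,"tz":5,"wx":0,"wy":0,"wz":0,"claw":1},
    {"tx":0,"ty":-5,"tz":2,"wx":0,"wy":0,"wz":0,"claw":1},
    {"tx":0,"ty":-5.5,"tz":0,"wx":0,"wy":0,"wz":0,"claw":1},
    {"tx":0.9,"ty":-5.5,"tz":0,"wx":0,"wy":0,"wz":0,"claw":1},
    {"tx":2,"ty":-5,"tz":0,"wx":0,"wy":0,"wz":0,"claw":1},
    {"tx":2,"ty":-5,"tz":0,"wx":0,"wy":0,"wz":0,"claw":1},
    {"tx":1.5,"ty":-4,"tz":0,"wx":0,"wy":0,"wz":0,"claw":1},
  ],
)

```text
clock: 10.48
tcp_pos: [0.6711, -0.1248, 0.1011]
orientation: [0.0, -0.002, 1.0, -0.0]
wrist_force: [-0.9, 0.5, -0.5]
finger_gap: 0.0449
grip_force: 31.0
```

>>> carry_out(
  moves=[
    {"tx":0.5,"ty":-2.1,"tz":0,"wx":0,"wy":0,"wz":0,"claw":1},
    {"tx":0,"ty":0,"tz":-1.5,"wx":0,"wy":0,"wz":0,"claw":1},
    {"tx":0,"ty":0,"tz":-2,"wx":0,"wy":0,"wz":0,"claw":1},
    {"tx":0,"ty":0,"tz":-1,"wx":0,"wy":0,"wz":0,"claw":1},
    {"tx":0,"ty":0,"tz":0,"wx":0,"wy":0,"wz":0,"claw":1},
    {"tx":0,"ty":0,"tz":0,"wx":0,"wy":0,"wz":0,"claw":1},
  ],
)

```text
clock: 11.22
tcp_pos: [0.676, -0.1429, 0.057]
orientation: [0.0, -0.003, 1.0, -0.0]
wrist_force: [-0.5, 0.6, -1.2]
finger_gap: 0.0447
grip_force: 31.1
```

Run:
```python
from h import *
a=snap('top');b=snap('side')
s=env.get_state();print(s['tcp_pos'],s['finger_gap'])
i1=cv2.resize(a['image'][150:240,310:410],None,fx=4,fy=4,interpolation=cv2.INTER_CUBIC)
i2=cv2.resize(b['image'][150:240,250:350],None,fx=4,fy=4,interpolation=cv2.INTER_CUBIC)
cv2.imwrite('pics/hS.png',np.hstack([i1,i2]))
```

```text
[ 0.67629392 -0.14342346  0.05733866] 0.044856662236713925
```

View pics/hS.png

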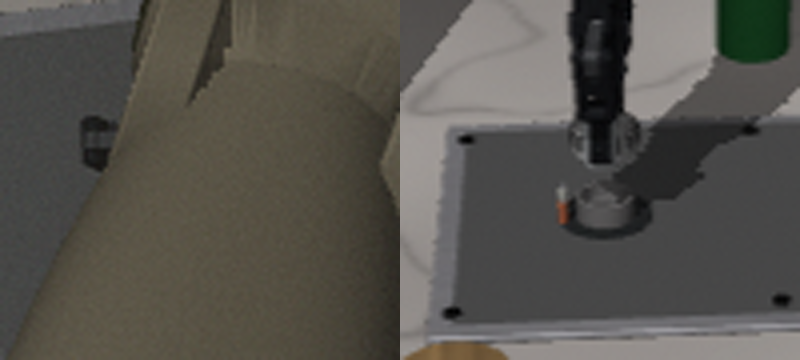

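Side crop: crown centre at u≈604.5, cup at u≈605.5, so they are aligned in x. Lowering.

>>> carry_out(
  moves=[
    {"tx":0,"ty":0,"tz":-1,"wx":0,"wy":0,"wz":0,"claw":1},
    {"tx":0,"ty":0,"tz":-1,"wx":0,"wy":0,"wz":0,"claw":1},
    {"tx":0,"ty":0,"tz":-0.6,"wx":0,"wy":0,"wz":0,"claw":1},
    {"tx":0,"ty":0,"tz":-0.2,"wx":0,"wy":0,"wz":0,"claw":1},
    {"tx":0,"ty":0,"tz":-0.2,"wx":0,"wy":0,"wz":0,"claw":1},
    {"tx":0,"ty":0,"tz":0,"wx":0,"wy":0,"wz":0,"claw":1},
  ],
)

```text
clock: 12.08
tcp_pos: [0.6757, -0.1436, 0.0264]
orientation: [0.0, -0.002, 1.0, 0.0]
wrist_force: [0.0, 0.3, -1.2]
finger_gap: 0.0449
grip_force: 31.1
```

>>> carry_out(
  moves=[
    {"tx":0,"ty":0,"tz":-0.2,"wx":0,"wy":0,"wz":0,"claw":1},
    {"tx":0,"ty":0,"tz":-0.2,"wx":0,"wy":0,"wz":0,"claw":1},
    {"tx":0,"ty":0,"tz":0,"wx":0,"wy":0,"wz":0,"claw":1},
    {"tx":0,"ty":0,"tz":0,"wx":0,"wy":0,"wz":0,"claw":1},
  ],
)

```text
clock: 12.58
tcp_pos: [0.6759, -0.1437, 0.0227]
orientation: [0.0, -0.002, 1.0, -0.0]
wrist_force: [-0.0, 0.5, 2.6]
finger_gap: 0.0451
grip_force: 31.3
```

>>> carry_out(
  moves=[
    {"tx":0,"ty":0,"tz":-0.05,"wx":0,"wy":0,"wz":0,"claw":-1},
    {"tx":0,"ty":0,"tz":0,"wx":0,"wy":0,"wz":0,"claw":-1},
    {"tx":0,"ty":0,"tz":0,"wx":0,"wy":0,"wz":0,"claw":-1},
    {"tx":0,"ty":0,"tz":0,"wx":0,"wy":0,"wz":0,"claw":-1},
    {"tx":0,"ty":0,"tz":2,"wx":0,"wy":0,"wz":0,"claw":-1},
    {"tx":0,"ty":0,"tz":5,"wx":0,"wy":0,"wz":0,"claw":-1},
    {"tx":0,"ty":0,"tz":5,"wx":0,"wy":0,"wz":0,"claw":-1},
  ],
)

```text
clock: 13.45
tcp_pos: [0.6752, -0.1435, 0.1426]
orientation: [-0.001, -0.002, 1.0, 0.0]
wrist_force: [0.2, -0.8, -0.1]
finger_gap: 0.0853
grip_force: 0.0
```

>>> carry_out(
  moves=[
    {"tx":-2.4,"ty":5.2,"tz":0,"wx":0,"wy":0,"wz":0,"claw":-1},
    {"tx":-2.4,"ty":5.2,"tz":0,"wx":0,"wy":0,"wz":0,"claw":-1},
    {"tx":-2.4,"ty":5.2,"tz":0,"wx":0,"wy":0,"wz":0,"claw":-1},
    {"tx":-2.4,"ty":5.2,"tz":0,"wx":0,"wy":0,"wz":0,"claw":-1},
    {"tx":-2.4,"ty":5.2,"tz":0,"wx":0,"wy":0,"wz":0,"claw":-1},
    {"tx":-2.4,"ty":5.2,"tz":0,"wx":0,"wy":0,"wz":0,"claw":-1},
    {"tx":-2.4,"ty":5.2,"tz":0,"wx":0,"wy":0,"wz":0,"claw":-1},
    {"tx":-2.4,"ty":5.2,"tz":0,"wx":0,"wy":0,"wz":0,"claw":-1},
  ],
)

```text
clock: 14.45
tcp_pos: [0.4828, 0.274, 0.1421]
orientation: [0.0, -0.002, 1.0, 0.0]
wrist_force: [0.7, 0.4, -0.2]
finger_gap: 0.0857
grip_force: 0.0
```

>>> carry_out(
  moves=[
    {"tx":-2.4,"ty":5,"tz":0,"wx":0,"wy":0,"wz":0,"claw":-1},
    {"tx":0,"ty":0.6,"tz":0,"wx":0,"wy":0,"wz":0,"claw":-1},
    {"tx":0,"ty":0,"tz":0,"wx":0,"wy":0,"wz":0,"claw":-1},
    {"tx":0,"ty":0,"tz":0,"wx":0,"wy":0,"wz":0,"claw":-1},
  ],
)

```text
clock: 14.95
tcp_pos: [0.4603, 0.3274, 0.1418]
orientation: [0.0, -0.001, 1.0, -0.0]
wrist_force: [-0.5, 0.4, 0.3]
finger_gap: 0.0857
grip_force: 0.0
```

Run:
```python
from h import *
a=snap('top');b=snap('side')
s=env.get_state();print(s['tcp_pos'],s['finger_gap'])
i1=cv2.resize(a['image'][170:310,320:420],None,fx=4,fy=4,interpolation=cv2.INTER_CUBIC)
i2=cv2.resize(b['image'][150:290,270:370],None,fx=4,fy=4,interpolation=cv2.INTER_CUBIC)
cv2.imwrite('pics/sS.png',np.hstack([i1,i2]))
```

```text
[0.46035994 0.32716042 0.14179681] 0.08543687643745482
```

View pics/sS.png

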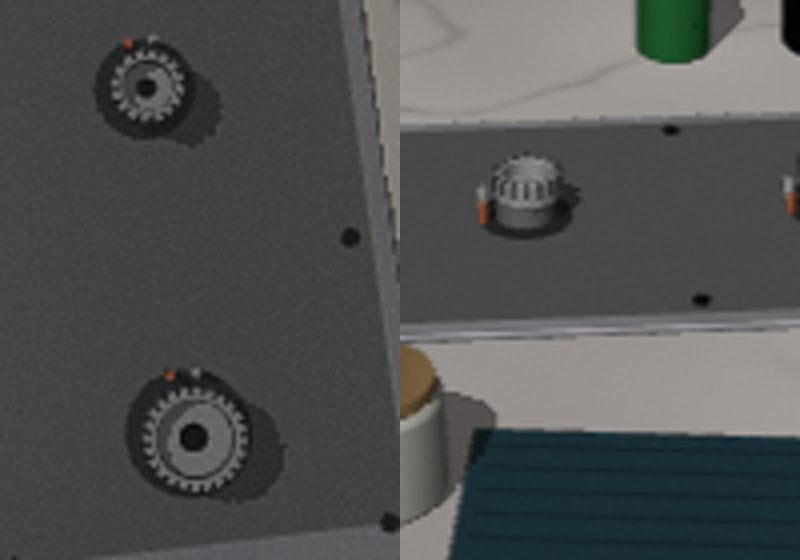

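Both crowns are seated level: small ring centre at (148,88), large at (196,437) in the left crop. Step 1 is met, so the large cap is next.

>>> carry_out(
  moves=[
    {"tx":-0.5,"ty":0.25,"tz":-4,"wx":0,"wy":0,"wz":0,"claw":-1},
    {"tx":0,"ty":0,"tz":-4,"wx":0,"wy":0,"wz":0,"claw":-1},
    {"tx":0,"ty":0,"tz":-3,"wx":0,"wy":0,"wz":0,"claw":-1},
    {"tx":0,"ty":0,"tz":-2,"wx":0,"wy":0,"wz":0,"claw":-1},
    {"tx":0,"ty":0,"tz":-0.7,"wx":0,"wy":0,"wz":0,"claw":-1},
    {"tx":0,"ty":0,"tz":0,"wx":0,"wy":0,"wz":0,"claw":-1},
  ],
)

```text
clock: 15.8
tcp_pos: [0.455, 0.3303, 0.0048]
orientation: [-0.0, -0.002, 1.0, -0.0]
wrist_force: [0.7, -0.6, -0.6]
finger_gap: 0.0856
grip_force: 0.0
```

>>> carry_out(
  moves=[
    {"tx":0,"ty":0,"tz":0,"wx":0,"wy":0,"wz":0,"claw":0},
    {"tx":0,"ty":0,"tz":0,"wx":0,"wy":0,"wz":0,"claw":1},
    {"tx":0,"ty":0,"tz":0,"wx":0,"wy":0,"wz":0,"claw":1},
    {"tx":0,"ty":0,"tz":0,"wx":0,"wy":0,"wz":0,"claw":1},
    {"tx":0,"ty":0,"tz":0,"wx":0,"wy":0,"wz":0,"claw":1},
  ],
)

```text
clock: 16.42
tcp_pos: [0.4557, 0.3311, 0.0065]
orientation: [0.001, -0.002, 1.0, 0.0]
wrist_force: [0.1, -1.4, 6.6]
finger_gap: 0.0659
grip_force: 32.6
```

>>> carry_out(
  moves=[
    {"tx":0,"ty":0,"tz":1,"wx":0,"wy":0,"wz":0,"claw":1},
    {"tx":0,"ty":0,"tz":3,"wx":0,"wy":0,"wz":0,"claw":1},
    {"tx":0,"ty":0,"tz":4,"wx":0,"wy":0,"wz":0,"claw":1},
    {"tx":0,"ty":0,"tz":2,"wx":0,"wy":0,"wz":0,"claw":1},
    {"tx":0,"ty":0,"tz":0,"wx":0,"wy":0,"wz":0,"claw":1},
  ],
)

```text
clock: 17.05
tcp_pos: [0.4559, 0.3318, 0.107]
orientation: [0.002, -0.002, 1.0, 0.001]
wrist_force: [-0.0, 0.2, -3.3]
finger_gap: 0.0659
grip_force: 34.7
```

>>> carry_out(
  moves=[
    {"tx":0,"ty":-5.5,"tz":0,"wx":0,"wy":0,"wz":0,"claw":1},
    {"tx":0,"ty":-5.5,"tz":0,"wx":0,"wy":0,"wz":0,"claw":1},
    {"tx":0,"ty":-5.5,"tz":0,"wx":0,"wy":0,"wz":0,"claw":1},
    {"tx":0.2,"ty":-5.5,"tz":0,"wx":0,"wy":0,"wz":0,"claw":1},
    {"tx":0,"ty":-5.5,"tz":0,"wx":0,"wy":0,"wz":0,"claw":1},
    {"tx":0,"ty":-5.5,"tz":0,"wx":0,"wy":0,"wz":0,"claw":1},
    {"tx":0,"ty":-5.5,"tz":0,"wx":0,"wy":0,"wz":0,"claw":1},
    {"tx":0,"ty":-5.5,"tz":0,"wx":0,"wy":0,"wz":0,"claw":1},
  ],
)

```text
clock: 18.05
tcp_pos: [0.4556, -0.1104, 0.1037]
orientation: [-0.001, -0.002, 1.0, 0.001]
wrist_force: [1.4, -0.3, -2.9]
finger_gap: 0.0656
grip_force: 34.9
```

>>> carry_out(
  moves=[
    {"tx":0,"ty":-4,"tz":0,"wx":0,"wy":0,"wz":0,"claw":1},
    {"tx":0,"ty":-2.1,"tz":-1,"wx":0,"wy":0,"wz":0,"claw":1},
    {"tx":0,"ty":0,"tz":-2,"wx":0,"wy":0,"wz":0,"claw":1},
    {"tx":0,"ty":0,"tz":-1,"wx":0,"wy":0,"wz":0,"claw":1},
    {"tx":0,"ty":0,"tz":0,"wx":0,"wy":0,"wz":0,"claw":1},
    {"tx":0,"ty":0,"tz":0,"wx":0,"wy":0,"wz":0,"claw":1},
  ],
)

```text
clock: 18.8
tcp_pos: [0.4569, -0.1698, 0.0651]
orientation: [0.0, -0.002, 1.0, -0.0]
wrist_force: [0.1, -0.5, -2.7]
finger_gap: 0.066
grip_force: 34.9
```

Run:
```python
from h import *
b=snap('side')
s=env.get_state();print(s['tcp_pos'],s['finger_gap'])
crop(b,310,140,450,240,5,'hCL.png')
```

```text
[ 0.45716781 -0.1699501   0.06536945] 0.06573579594127428
```

View pics/hCL.png

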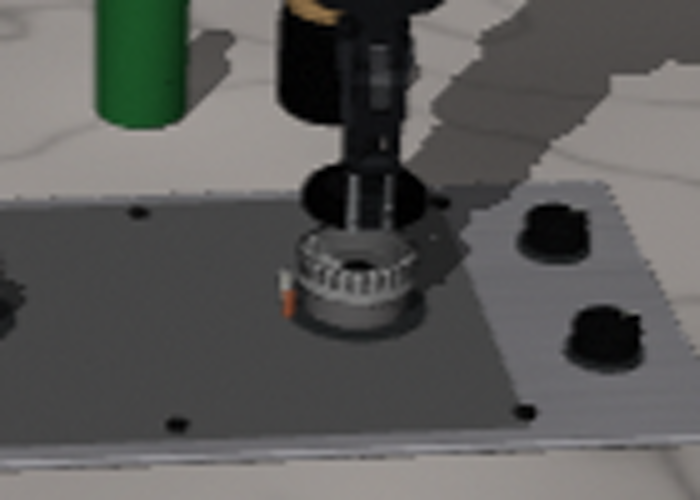

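In the side crop the cap spans u 302–427 and the crown u 297–415. The cap is about 3 mm too far toward −x after perspective correction, so I shift +x and check again, including the cap's tilt from depth.

>>> carry_out(
  moves=[
    {"tx":0.25,"ty":0,"tz":-0.5,"wx":0,"wy":0,"wz":0,"claw":1},
    {"tx":0,"ty":0,"tz":0,"wx":0,"wy":0,"wz":0,"claw":1},
    {"tx":0,"ty":0,"tz":0,"wx":0,"wy":0,"wz":0,"claw":1},
  ],
)

```text
clock: 19.23
tcp_pos: [0.4592, -0.17, 0.0599]
orientation: [0.0, -0.002, 1.0, 0.0]
wrist_force: [-0.6, -0.1, -2.9]
finger_gap: 0.0661
grip_force: 34.9
```

```bash
cat >> h.py <<'E'
def cloud(c):
    v,u=np.mgrid[:400,:640];z=c['z_map']
    p=np.stack([(u-c['cx'])/c['fx']*z,(v-c['cy'])/c['fy']*z,z],-1)
    T=np.linalg.inv(c['camera_from_world']); return p@T[:3,:3].T+T[:3,3]
def xspan(c,cx,cy,r,zs):
    """x extent (mm) of the cloud in height slices round (cx,cy)"""
    Q=cloud(c)[c['z_map']>0]; Q=Q[np.hypot(Q[:,0]-cx,Q[:,1]-cy)<r]
    for z in zs:
        H=Q[(abs(Q[:,2]-z)<.002)]
        if len(H)>3:
            lo,hi=H[:,0].min()*1000,H[:,0].max()*1000
            print('z',z,'n',len(H),'x',lo.round(1),hi.round(1),'mid',((lo+hi)/2).round(1),'y',(H[:,1].min()*1000).round(1),(H[:,1].max()*1000).round(1))
E
python3 - <<'E'
from h import *
b=snap('side');print(env.get_state()['tcp_pos'])
xspan(b,.459,-.17,.045,np.arange(.014,.09,.004))
crop(b,340,150,430,230,7,'hCL2.png')
E
```

```text
[ 0.45919194 -0.17007253  0.05987019]
z 0.014 n 43 x 428.0 498.2 mid 463.1 y -185.3 -131.7
z 0.018000000000000002 n 27 x 432.7 498.0 mid 465.4 y -170.0 -137.8
z 0.022000000000000006 n 22 x 438.6 498.1 mid 468.4 y -170.4 -139.6
z 0.026000000000000006 n 23 x 427.6 498.3 mid 462.9 y -184.1 -136.9
z 0.030000000000000006 n 71 x 428.0 487.8 mid 457.9 y -194.3 -133.4
z 0.03400000000000001 n 59 x 430.8 490.5 mid 460.6 y -192.2 -134.5
z 0.03800000000000001 n 42 x 428.5 490.6 mid 459.5 y -191.5 -134.0
z 0.04200000000000001 n 74 x 428.0 488.2 mid 458.1 y -188.9 -135.3
z 0.04600000000000001 n 17 x 428.8 488.0 mid 458.4 y -176.7 -139.7
z 0.06600000000000003 n 12 x 427.4 491.8 mid 459.6 y -164.1 -131.8
z 0.07000000000000002 n 26 x 427.8 492.0 mid 459.9 y -162.8 -129.6
z 0.07400000000000002 n 67 x 426.8 492.0 mid 459.4 y -200.5 -125.9
z 0.07800000000000003 n 88 x 427.7 489.5 mid 458.6 y -208.1 -126.4
z 0.08200000000000003 n 9 x 430.5 470.0 mid 450.2 y -203.4 -127.2
z 0.08600000000000003 n 15 x 448.8 470.1 mid 459.4 y -206.2 -127.7
```

View pics/hCL2.png

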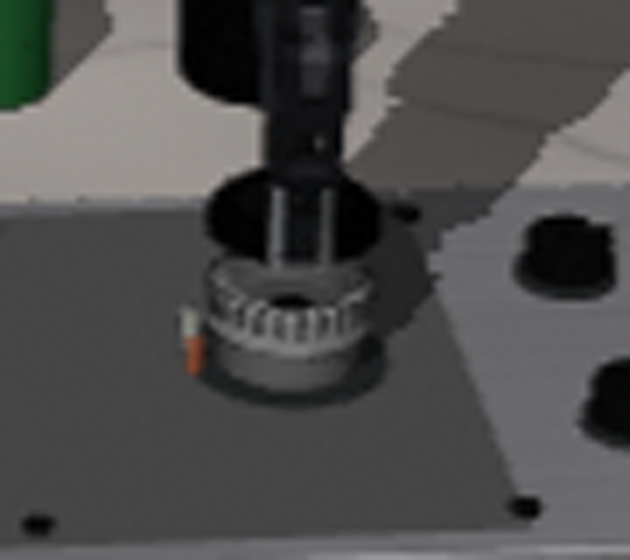

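Cap mid x is about 459.6, crown about 458.5–459, so they are aligned within about 1 mm and the cap looks level. Lowering.

>>> carry_out(
  moves=[
    {"tx":0,"ty":0,"tz":-1,"wx":0,"wy":0,"wz":0,"claw":1},
    {"tx":0,"ty":0,"tz":-0.7,"wx":0,"wy":0,"wz":0,"claw":1},
    {"tx":0,"ty":0,"tz":-0.2,"wx":0,"wy":0,"wz":0,"claw":1},
    {"tx":0,"ty":0,"tz":-0.2,"wx":0,"wy":0,"wz":0,"claw":1},
    {"tx":0,"ty":0,"tz":0,"wx":0,"wy":0,"wz":0,"claw":1},
  ],
)

```text
clock: 19.9
tcp_pos: [0.4592, -0.1701, 0.0387]
orientation: [-0.0, -0.002, 1.0, 0.0]
wrist_force: [-1.1, 0.4, -2.2]
finger_gap: 0.0662
grip_force: 34.9
```

>>> carry_out(
  moves=[
    {"tx":0,"ty":0,"tz":-0.15,"wx":0,"wy":0,"wz":0,"claw":1},
    {"tx":0,"ty":0,"tz":-0.1,"wx":0,"wy":0,"wz":0,"claw":1},
    {"tx":0,"ty":0,"tz":0,"wx":0,"wy":0,"wz":0,"claw":1},
    {"tx":0,"ty":0,"tz":0,"wx":0,"wy":0,"wz":0,"claw":1},
  ],
)

```text
clock: 20.4
tcp_pos: [0.4593, -0.1702, 0.0366]
orientation: [0.0, -0.002, 1.0, -0.0]
wrist_force: [-0.6, 0.6, 0.9]
finger_gap: 0.0656
grip_force: 35.2
```

>>> carry_out(
  moves=[
    {"tx":0,"ty":0,"tz":-0.05,"wx":0,"wy":0,"wz":0,"claw":-1},
    {"tx":0,"ty":0,"tz":0,"wx":0,"wy":0,"wz":0,"claw":-1},
    {"tx":0,"ty":0,"tz":0,"wx":0,"wy":0,"wz":0,"claw":-1},
    {"tx":0,"ty":0,"tz":0,"wx":0,"wy":0,"wz":0,"claw":-1},
    {"tx":0,"ty":0,"tz":1.5,"wx":0,"wy":0,"wz":0,"claw":-1},
    {"tx":0,"ty":0,"tz":4,"wx":0,"wy":0,"wz":0,"claw":-1},
    {"tx":0,"ty":0,"tz":5,"wx":0,"wy":0,"wz":0,"claw":-1},
  ],
)

```text
clock: 21.28
tcp_pos: [0.4585, -0.1697, 0.1421]
orientation: [-0.001, -0.002, 1.0, 0.0]
wrist_force: [0.5, -1.2, 0.3]
finger_gap: 0.0856
grip_force: 0.0
```

>>> carry_out(
  moves=[
    {"tx":1.2,"ty":5.5,"tz":0,"wx":0,"wy":0,"wz":0,"claw":-1},
    {"tx":1.2,"ty":5.5,"tz":0,"wx":0,"wy":0,"wz":0,"claw":-1},
    {"tx":1.2,"ty":5.5,"tz":0,"wx":0,"wy":0,"wz":0,"claw":-1},
    {"tx":1.2,"ty":5.5,"tz":0,"wx":0,"wy":0,"wz":0,"claw":-1},
    {"tx":1.2,"ty":5.5,"tz":0,"wx":0,"wy":0,"wz":0,"claw":-1},
    {"tx":1.2,"ty":5.5,"tz":0,"wx":0,"wy":0,"wz":0,"claw":-1},
    {"tx":1.2,"ty":5.5,"tz":0,"wx":0,"wy":0,"wz":0,"claw":-1},
    {"tx":1.2,"ty":5.5,"tz":0,"wx":0,"wy":0,"wz":0,"claw":-1},
  ],
)

```text
clock: 22.28
tcp_pos: [0.5556, 0.2719, 0.1422]
orientation: [0.001, -0.002, 1.0, 0.0]
wrist_force: [0.6, 0.1, 0.4]
finger_gap: 0.0854
grip_force: 0.0
```

>>> carry_out(
  moves=[
    {"tx":1.2,"ty":4.5,"tz":0,"wx":0,"wy":0,"wz":0,"claw":-1},
    {"tx":1.2,"ty":2,"tz":0,"wx":0,"wy":0,"wz":0,"claw":-1},
    {"tx":0,"ty":0,"tz":0,"wx":0,"wy":0,"wz":0,"claw":-1},
    {"tx":0,"ty":0,"tz":0,"wx":0,"wy":0,"wz":0,"claw":-1},
  ],
)

```text
clock: 22.78
tcp_pos: [0.5788, 0.3343, 0.1412]
orientation: [-0.0, -0.002, 1.0, -0.0]
wrist_force: [0.5, -0.1, 0.3]
finger_gap: 0.0855
grip_force: 0.0
```

Run:
```python
from h import *
a=snap('top');b=snap('side');print(env.get_state()['tcp_pos'])
i1=cv2.resize(a['image'][170:310,320:420],None,fx=4,fy=4,interpolation=cv2.INTER_CUBIC)
i2=cv2.resize(b['image'][150:290,340:440],None,fx=4,fy=4,interpolation=cv2.INTER_CUBIC)
cv2.imwrite('pics/sCL.png',np.hstack([i1,i2]))
xspan(b,.459,-.17,.045,np.arange(.03,.07,.004))
Q=cloud(a)[a['z_map']>0];Q=Q[np.hypot(Q[:,0]-.459,Q[:,1]+.17)<.026]
print('cap top plane',np.linalg.lstsq(np.c_[Q[:,:2]-[.459,-.17],np.ones(len(Q))],Q[:,2],rcond=None)[0])
```

```text
[0.57888334 0.33380199 0.14127258]
z 0.03 n 32 x 427.7 496.0 mid 461.8 y -163.3 -134.2
z 0.034 n 28 x 428.3 487.8 mid 458.1 y -160.0 -135.9
z 0.038000000000000006 n 31 x 428.6 490.6 mid 459.6 y -166.8 -134.7
z 0.04200000000000001 n 25 x 429.0 488.1 mid 458.6 y -158.3 -136.4
z 0.04600000000000001 n 24 x 425.8 491.0 mid 458.4 y -164.0 -133.8
z 0.05000000000000002 n 77 x 425.7 491.1 mid 458.4 y -204.9 -132.7
z 0.05400000000000002 n 175 x 426.8 491.2 mid 459.0 y -201.0 -131.1
z 0.058000000000000024 n 6 x 435.2 483.4 mid 459.3 y -160.0 -145.8
cap top plane [ 0.0016394  -0.0067836   0.05168014]
```

View pics/sCL.png

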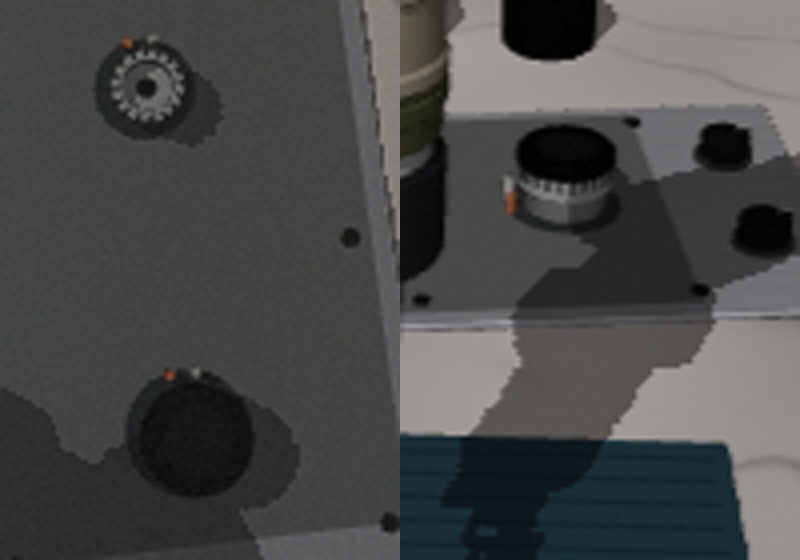

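The large cap is seated flat: its top is at 51.7 mm (expected 52) with a tilt below 0.01 rad. Now the small cap.

>>> carry_out(
  moves=[
    {"tx":0.1,"ty":0.22,"tz":-4,"wx":0,"wy":0,"wz":0,"claw":-1},
    {"tx":0,"ty":0,"tz":-4,"wx":0,"wy":0,"wz":0,"claw":-1},
    {"tx":0,"ty":0,"tz":-3,"wx":0,"wy":0,"wz":0,"claw":-1},
    {"tx":0,"ty":0,"tz":-1.7,"wx":0,"wy":0,"wz":0,"claw":-1},
    {"tx":0,"ty":0,"tz":-0.7,"wx":0,"wy":0,"wz":0,"claw":-1},
    {"tx":0,"ty":0,"tz":0,"wx":0,"wy":0,"wz":0,"claw":-1},
  ],
)

```text
clock: 23.62
tcp_pos: [0.5805, 0.337, 0.0074]
orientation: [0.0, -0.002, 1.0, 0.0]
wrist_force: [-0.0, 0.1, -0.5]
finger_gap: 0.0858
grip_force: 0.0
```

>>> carry_out(
  moves=[
    {"tx":0,"ty":0,"tz":0,"wx":0,"wy":0,"wz":0,"claw":0},
    {"tx":0,"ty":0,"tz":0,"wx":0,"wy":0,"wz":0,"claw":1},
    {"tx":0,"ty":0,"tz":0,"wx":0,"wy":0,"wz":0,"claw":1},
    {"tx":0,"ty":0,"tz":0,"wx":0,"wy":0,"wz":0,"claw":1},
    {"tx":0,"ty":0,"tz":0,"wx":0,"wy":0,"wz":0,"claw":1},
  ],
)

```text
clock: 24.25
tcp_pos: [0.5809, 0.3375, 0.0082]
orientation: [0.001, -0.002, 1.0, 0.0]
wrist_force: [-1.8, -0.2, 6.9]
finger_gap: 0.0464
grip_force: 30.7
```

>>> carry_out(
  moves=[
    {"tx":0,"ty":0,"tz":1,"wx":0,"wy":0,"wz":0,"claw":1},
    {"tx":0,"ty":0,"tz":3,"wx":0,"wy":0,"wz":0,"claw":1},
    {"tx":0,"ty":0,"tz":4,"wx":0,"wy":0,"wz":0,"claw":1},
    {"tx":0,"ty":0,"tz":3,"wx":0,"wy":0,"wz":0,"claw":1},
    {"tx":0,"ty":0,"tz":0,"wx":0,"wy":0,"wz":0,"claw":1},
  ],
)

```text
clock: 24.88
tcp_pos: [0.582, 0.3379, 0.1202]
orientation: [0.003, -0.002, 1.0, 0.001]
wrist_force: [0.8, -0.6, -1.4]
finger_gap: 0.0461
grip_force: 31.2
```

>>> carry_out(
  moves=[
    {"tx":0,"ty":-5.5,"tz":0,"wx":0,"wy":0,"wz":0,"claw":1},
    {"tx":0,"ty":-5.5,"tz":0,"wx":0,"wy":0,"wz":0,"claw":1},
    {"tx":0,"ty":-5.5,"tz":0,"wx":0,"wy":0,"wz":0,"claw":1},
    {"tx":1.5,"ty":-5.5,"tz":0,"wx":0,"wy":0,"wz":0,"claw":1},
    {"tx":2,"ty":-5.5,"tz":0,"wx":0,"wy":0,"wz":0,"claw":1},
    {"tx":2,"ty":-5.5,"tz":0,"wx":0,"wy":0,"wz":0,"claw":1},
    {"tx":2,"ty":-5.5,"tz":0,"wx":0,"wy":0,"wz":0,"claw":1},
    {"tx":1.5,"ty":-5,"tz":0,"wx":0,"wy":0,"wz":0,"claw":1},
  ],
)

```text
clock: 25.88
tcp_pos: [0.6698, -0.0998, 0.1149]
orientation: [-0.001, -0.002, 1.0, 0.0]
wrist_force: [1.4, 0.4, -1.7]
finger_gap: 0.0461
grip_force: 31.3
```

>>> carry_out(
  moves=[
    {"tx":0.5,"ty":-3,"tz":0,"wx":0,"wy":0,"wz":0,"claw":1},
    {"tx":0,"ty":-1.6,"tz":-2,"wx":0,"wy":0,"wz":0,"claw":1},
    {"tx":0,"ty":0,"tz":-2.5,"wx":0,"wy":0,"wz":0,"claw":1},
    {"tx":0,"ty":0,"tz":-1,"wx":0,"wy":0,"wz":0,"claw":1},
    {"tx":0,"ty":0,"tz":0,"wx":0,"wy":0,"wz":0,"claw":1},
    {"tx":0,"ty":0,"tz":0,"wx":0,"wy":0,"wz":0,"claw":1},
  ],
)

```text
clock: 26.62
tcp_pos: [0.6757, -0.1436, 0.0626]
orientation: [0.001, -0.002, 1.0, -0.0]
wrist_force: [1.1, -0.6, -0.5]
finger_gap: 0.0462
grip_force: 31.3
```

Run:
```python
from h import *
b=snap('side');a=snap('top');print(env.get_state()['tcp_pos'])
print('crown top',world(a,320+148.5/4-.5,170+88.5/4-.5,.042))
xspan(b,.677,-.143,.035,np.arange(.026,.09,.004))
crop(b,260,150,350,230,7,'hCS.png')
```

```text
[ 0.67597476 -0.14377491  0.06307875]
crown top [ 0.67428904 -0.14427012  0.042     ]
z 0.026 n 16 x 660.3 706.0 mid 683.1 y -145.2 -119.5
z 0.03 n 37 x 653.0 705.6 mid 679.3 y -161.3 -115.7
z 0.034 n 31 x 655.4 696.2 mid 675.8 y -160.4 -118.8
z 0.038 n 42 x 652.7 696.3 mid 674.5 y -162.8 -116.7
z 0.041999999999999996 n 54 x 652.8 698.1 mid 675.4 y -160.1 -118.6
z 0.046 n 15 x 652.8 695.9 mid 674.3 y -159.8 -118.4
z 0.066 n 7 x 654.8 679.8 mid 667.3 y -133.7 -112.6
z 0.06999999999999999 n 18 x 652.1 697.2 mid 674.7 y -139.1 -110.6
z 0.074 n 24 x 652.3 698.4 mid 675.4 y -167.9 -109.6
z 0.078 n 50 x 654.2 697.0 mid 675.6 y -169.8 -108.3
z 0.082 n 9 x 659.7 678.7 mid 669.2 y -168.2 -108.7
z 0.086 n 8 x 665.4 684.5 mid 675.0 y -168.2 -108.4
```

View pics/hCS.png

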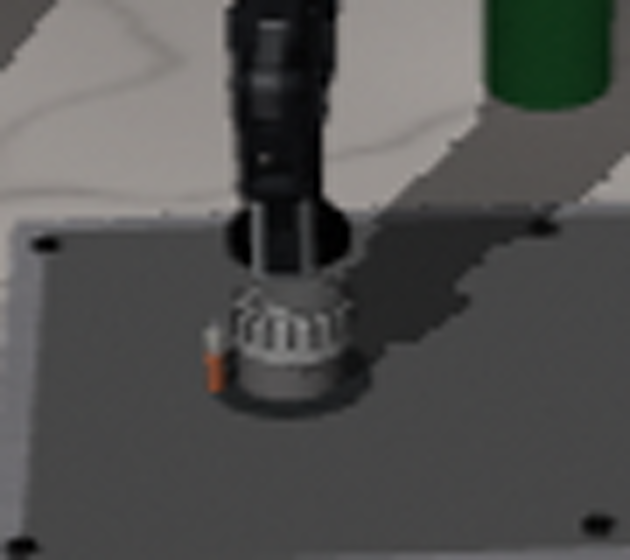

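Cap mid x is 675.4, crown about 674.9, so they are aligned. Lowering.

>>> carry_out(
  moves=[
    {"tx":0,"ty":0,"tz":-1,"wx":0,"wy":0,"wz":0,"claw":1},
    {"tx":0,"ty":0,"tz":-0.8,"wx":0,"wy":0,"wz":0,"claw":1},
    {"tx":0,"ty":0,"tz":-0.2,"wx":0,"wy":0,"wz":0,"claw":1},
    {"tx":0,"ty":0,"tz":-0.2,"wx":0,"wy":0,"wz":0,"claw":1},
    {"tx":0,"ty":0,"tz":0,"wx":0,"wy":0,"wz":0,"claw":1},
  ],
)

```text
clock: 27.35
tcp_pos: [0.6751, -0.1439, 0.0397]
orientation: [-0.0, -0.002, 1.0, 0.0]
wrist_force: [0.2, 0.6, -1.4]
finger_gap: 0.046
grip_force: 31.3
```

>>> carry_out(
  moves=[
    {"tx":0,"ty":0,"tz":-0.15,"wx":0,"wy":0,"wz":0,"claw":1},
    {"tx":0,"ty":0,"tz":-0.1,"wx":0,"wy":0,"wz":0,"claw":1},
    {"tx":0,"ty":0,"tz":0,"wx":0,"wy":0,"wz":0,"claw":1},
    {"tx":0,"ty":0,"tz":0,"wx":0,"wy":0,"wz":0,"claw":1},
  ],
)

```text
clock: 27.85
tcp_pos: [0.6755, -0.1439, 0.0383]
orientation: [0.0, -0.002, 1.0, -0.0]
wrist_force: [-1.5, 0.9, 5.2]
finger_gap: 0.0463
grip_force: 31.9
```

Contact is at the expected seated height. Releasing and retreating.

>>> carry_out(
  moves=[
    {"tx":0,"ty":0,"tz":0,"wx":0,"wy":0,"wz":0,"claw":-1},
    {"tx":0,"ty":0,"tz":0,"wx":0,"wy":0,"wz":0,"claw":-1},
    {"tx":0,"ty":0,"tz":0,"wx":0,"wy":0,"wz":0,"claw":-1},
    {"tx":0,"ty":0,"tz":0,"wx":0,"wy":0,"wz":0,"claw":-1},
    {"tx":0,"ty":0,"tz":1.5,"wx":0,"wy":0,"wz":0,"claw":-1},
    {"tx":0,"ty":0,"tz":4,"wx":0,"wy":0,"wz":0,"claw":-1},
    {"tx":0,"ty":0,"tz":5,"wx":0,"wy":0,"wz":0,"claw":-1},
    {"tx":0,"ty":0,"tz":3,"wx":0,"wy":0,"wz":0,"claw":-1},
  ],
)

```text
clock: 28.85
tcp_pos: [0.6763, -0.1443, 0.1768]
orientation: [0.002, -0.002, 1.0, -0.001]
wrist_force: [0.5, 0.5, -0.5]
finger_gap: 0.0854
grip_force: 0.0
```

>>> carry_out(
  moves=[
    {"tx":-2,"ty":5,"tz":0,"wx":0,"wy":0,"wz":0,"claw":-1},
    {"tx":-2,"ty":5,"tz":0,"wx":0,"wy":0,"wz":0,"claw":-1},
    {"tx":-2,"ty":5,"tz":0,"wx":0,"wy":0,"wz":0,"claw":-1},
    {"tx":-2,"ty":5,"tz":0,"wx":0,"wy":0,"wz":0,"claw":-1},
    {"tx":-2,"ty":5,"tz":0,"wx":0,"wy":0,"wz":0,"claw":-1},
    {"tx":-2,"ty":5,"tz":0,"wx":0,"wy":0,"wz":0,"claw":-1},
    {"tx":-2,"ty":5,"tz":0,"wx":0,"wy":0,"wz":0,"claw":-1},
    {"tx":0,"ty":0,"tz":0,"wx":0,"wy":0,"wz":0,"claw":-1},
  ],
)

```text
clock: 29.85
tcp_pos: [0.5337, 0.2094, 0.1738]
orientation: [0.001, -0.005, 1.0, 0.0]
wrist_force: [0.3, 0.0, 0.5]
finger_gap: 0.0853
grip_force: 0.0
```

Run:
```python
from h import *
a=snap('top');b=snap('side')
i1=cv2.resize(a['image'][170:310,320:420],None,fx=4,fy=4,interpolation=cv2.INTER_CUBIC)
i2=cv2.resize(b['image'][150:290,270:370],None,fx=4,fy=4,interpolation=cv2.INTER_CUBIC)
cv2.imwrite('pics/end.png',np.hstack([i1,i2]))
C=cloud(a)
for x,y,r in((.4595,-.1705,.026),(.675,-.144,.017)):
    Q=C[a['z_map']>0];Q=Q[np.hypot(Q[:,0]-x,Q[:,1]-y)<r]
    print('plane',np.linalg.lstsq(np.c_[Q[:,:2]-[x,y],np.ones(len(Q))],Q[:,2],rcond=None)[0].round(4))
```

```text
plane [ 0.0024 -0.0069  0.0518]
plane [ 0.0357 -0.01    0.0519]
```

View pics/end.png

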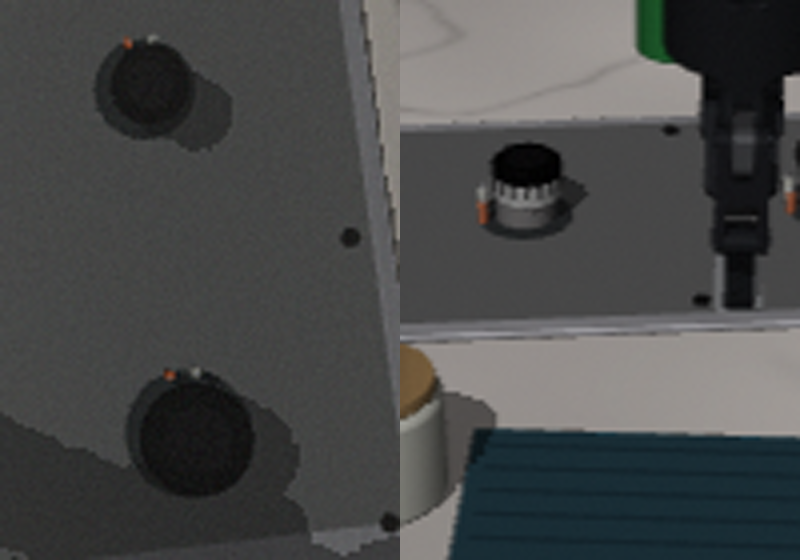

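Both caps sit on their crowns, with tops at 51.8 and 51.9 mm (expected 52). The small cap's fitted slope of 0.036 rests on few pixels, so I average several frames before handing in.

Run:
```python
from h import *
R=[]
for k in range(8):
    a=snap('top');Q=cloud(a)[a['z_map']>0];x,y=.676,-.144
    Q=Q[np.hypot(Q[:,0]-x,Q[:,1]-y)<.018]
    R.append(np.linalg.lstsq(np.c_[Q[:,:2]-[x,y],np.ones(len(Q))],Q[:,2],rcond=None)[0])
m=np.mean(R,0);print(m.round(4),np.std(R,0).round(4))
if np.hypot(*m[:2])<.045 and abs(m[2]-.052)<.002: print(env.hand_in())
```

```text
[-0.0012 -0.0039  0.0519] [0.009  0.0076 0.0001]
the job is handed in; nothing more can be done
None
```

I put both burners back together: each crown sits home and level in its own cup, each cap lies flat on its crown (tops at about 52 mm), and the job is handed in, with no verdict returned.

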